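# Change the stock feeder's feed speed through its H gate

### The arm

A 6-joint arm with a two-finger parallel gripper is mounted at the origin on the work surface. World frame = base frame: x ahead of the robot, y to its left, z up, the work surface at z = 0. Lengths are in m, angles in rad, forces in N, time in s.
With the tool pointing down it reaches from about 0.375 to 0.975 m from the base axis. Payload 3.8 kg.
Tool frame: the origin (TCP) lies at the very end of the fingers, on their centre line; the grasp point (between the pads) lies 19 mm behind it; z points along the fingers, y is the direction in which the jaws open and shut (so a half turn about z gives the same grasp; the last joint's range is limited). The gripper opens to 85 mm and grips with 20 to 120 N. Pads are 22 mm wide; open, the fingers measure 114 mm over their backs; the gripper's body (76 mm by 85 mm) begins 54 mm behind the grasp point. The pads swing forward as they close: fully open they stand 13 mm farther back than shut.
Start: joints at [-1.33, 0.264, 1.604, -0, 1.274, -0.037], TCP at [0.185, -0.649, 0.231] pointing down, gripper open.
Joint ranges: [-2.63, 2.63], [-0.94, 2.18], [0.31, 2.57], [-1.31, 4.45], [0, 2.66], [-2.55, 2.55]. Speed limits (rad/s): [2.57, 2.57, 3.14, 3.14, 3.14, 3.14].

### API

Orientations are given as a rotation vector (axis times angle).
In Python, from workcell import readout, eyes, arm gives the robot as it stands.
- The arm moves only by the shell command python3 -m creep 'ROWS'. ROWS is JSON, a list that holds one entry, the list of rows, each a list of 5 numbers: the shift along the tool's x, y, z in m, then the turn about the tool's z in rad, then the opening, from -1 (shut) to 1 (fully open). In form: [[[x, y, z, roll, fingers], ...]]. A call has 1 to 10 rows; each row shifts and turns the commanded pose from where the row before left it, along the tool's axes as they then stand; what a row does not reach is not made up. A row lasts 1/8 s, in which the tool goes at most 62.5 mm and 10.7 degrees, less where a joint would pass 70% of its speed; a pose out of reach is approached as far as the arm can. A call with a gripper value outside its range is refused whole. The fingers move at their own pace and stop on an object; the grip force is fixed at half the most. Time passes only in rows, so rows that do not move let the fingers close. It gives the time, the measured TCP pose, the force and the opening at its end, in the units of the state.
- readout.observe(): the state, without advancing time (a new reading comes with each control period).
- eyes.get_image(name): name is "scene" or "side" or "wrist"; returns a dict with "color" (420x560x3 uint8, red, green, blue), "mtx" (3x3 intrinsics, pixels), "R" (3x3) and "t" (3): a world point X has camera coordinates R X + t. Camera axes: x right, y down, z forward; pixel columns grow to the right and rows downward; lengths in m; the calibration is good to about 2 mm. A picture is of the moment at which its call begins. There is no depth.
- arm.sign_off(): hands the job in, once; it reports no verdict.
The state is a dict: "t": time; "joint_pos": joint angles; "joint_vel": joint speeds; "joint_torque": joint torques, N m; "position": TCP position; "eef_rot": TCP orientation; "wrist_force": force on the tool from outside, world axes, zero at the start; "wrist_torque": the same for the moment, N m; "gripper_width": finger opening in m.
Only numpy, scipy, OpenCV 4.12 (cv2) and the standard library are available. Lean on these libraries where they do the work, as an engineer would, in place of code of your own. Each camera call takes 0.05 s, during which the arm holds its last target. There are 200 camera calls.

### The job

The stock feeder's speed lever is standing in the left-hand lane (seen from the robot) of its H-shaped gate: push it with the fingertips, without gripping the knob, into the blue slot (right-hand lane, far end) until it is fully home, then move clear. Bring it through the neutral cross channel and straight into blue, not into the red slot, without forcing it against the gate; leave everything else on the bench where it is.

Things in the scene. Friction and masses are not known exactly. Their poses are not given: they have to be found in the camera images.
- feeder: the stock feeder, fixed to the bench; origin on the bench under gate_centre, x along the gate's lanes away from the robot, y left. Cream housing 390 mm long (y) x 112 mm wide, its top at 126 mm, over a board; green gearbox 120 x 124 mm in the middle; cream motor lying at y = +63 to +240 mm, top at 216 mm; column stand at x 235, y 140 mm, 273 mm tall. All heights from the bench
- gate_centre (a point): centre of the H-shaped cut, on the upper face of the steel gate plate (108 x 108 mm) on top of the gearbox, 192 mm above the bench. x axis along the two lanes to their far end, y to the left-hand lane, z up; turns with the feeder. Enamel fields at the slot ends: far left yellow, near left white, far right blue, near right red
- knob (a point): centre of the black ball knob, 38 mm diameter, on a 10 mm stem that tips about a pivot 62 mm below gate_centre; knob to pivot 127 mm, so upright it is 65 mm above the gate plate. In gate_centre's frame: x = 0.127 sin(feed_lever); left or right lane y = +36 or -36 mm (3 mm play either way); neutral channel x = 0, give or take 8 mm; fully home in a slot x = +36 or -36 mm
- feed_lever (a joint): fore-and-aft tilt of the lever in rad: 0 upright in neutral, positive to the far end of the lanes (yellow, blue), negative to the near end (white, red); the slots' ends stop it at about +-0.29. It stays where it is left; about 4 N at the knob moves it
- rocker (a joint): sideways tilt of the lever in rad: +0.28 in the left lane, -0.28 in the right lane, give or take 0.02, 0 half-way along the neutral channel. It can change much only while feed_lever is within about 0.07 rad of 0 (the channel's width; its corners are rounded by 5 mm). It stays where it is left; about 4 N at the knob moves it
- tape_measure: loose yellow tape measure, 66 x 36 x 62 mm, standing on the right-hand end of the feeder's cream housing (whose top is 126 mm above the bench), origin under its centre
- sanding_sleeve: loose dark red sanding sleeve, a tube of 48 mm diameter, 115 mm tall, standing on the bench, origin under its centre
- orange_cup: loose orange cup, 72 mm across, 105 mm tall, standing on the bench, origin under its centre
- wax_tin: loose red tin, 68 mm across, 55 mm tall, on the bench, origin under its centre
- hammer: loose hammer with a dark blue grip, 300 mm long, lying on the bench to the right of the feeder, origin near its middle
- insert_ring: loose orange ring, 104 mm across, 6 mm thick, lying flat on the left-hand end of the board, origin under its centre
- offcut: loose pale wood offcut, 50 x 120 x 20 mm, lying on the right-hand end of the board, origin under its centre
- screwdriver: loose screwdriver with a red handle, 200 mm long, lying on the bench to the left of the feeder, origin near its middle

How it is judged:
By the outcome, as a careful person would: the job done as asked, in the order asked, and still so for the second after the job is handed in, with the robot touching nothing.
It also fails if it takes over 58 s, if anything falls off the work surface, if the arm or the gripper's body presses on something with over 40 N, if the wrist force passes 120 N, or if a joint passes its speed limit or range.

## Working session

There is one attempt and no reset: what is moved stays moved. The work goes in short steps, Python scripts to look and compute and a shell command to move; the robot and the scene stay as the last step left them, time stands still between calls to the robot, and variables do not carry over. Pictures are saved under pics/ and viewed, about 8 in all and at most 12, crops included, and the job is handed in when it is done.

```bash
mkdir -p pics
python3 - <<'E'
from workcell import readout, eyes, arm
import cv2,numpy as np
s=readout.observe();print({k:np.round(v,3).tolist() for k,v in s.items()})
for n in("scene","side"):
    d=eyes.get_image(n);cv2.imwrite(f"pics/{n}0.png",d["color"][...,::-1]);np.savez(f"pics/{n}0.npz",**d)
    print(n,np.round(d["mtx"],1).tolist(),np.round(d["R"],3).tolist(),np.round(d["t"],3).tolist())
E
```

```text
{'t': 0.0, 'joint_pos': [-1.33, 0.265, 1.605, 0.0, 1.274, -0.037], 'joint_vel': [0.001, 0.001, 0.0, 0.001, 0.001, -0.001], 'joint_torque': [-0.001, -51.511, -36.732, -0.0, 0.013, 0.0], 'position': [0.185, -0.648, 0.23], 'eef_rot': [-3.109, -0.435, 0.0], 'wrist_force': [-0.154, 0.217, -0.125], 'wrist_torque': [-0.023, -0.032, 0.014], 'gripper_width': 0.085}
scene [[502.0, 0.0, 285.5], [0.0, 502.0, 213.3], [0.0, 0.0, 1.0]] [[-0.928, -0.372, 0.001], [-0.354, 0.883, -0.309], [0.114, -0.287, -0.951]] [0.506, 0.241, 1.59]
side [[452.9, 0.0, 277.7], [0.0, 452.9, 205.9], [0.0, 0.0, 1.0]] [[-0.993, 0.117, 0.006], [0.109, 0.941, -0.321], [-0.044, -0.319, -0.947]] [0.551, -0.003, 1.499]
```

View pics/scene0.png

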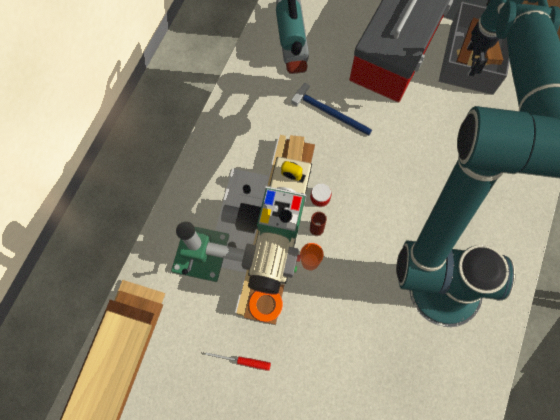

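View pics/side0.png

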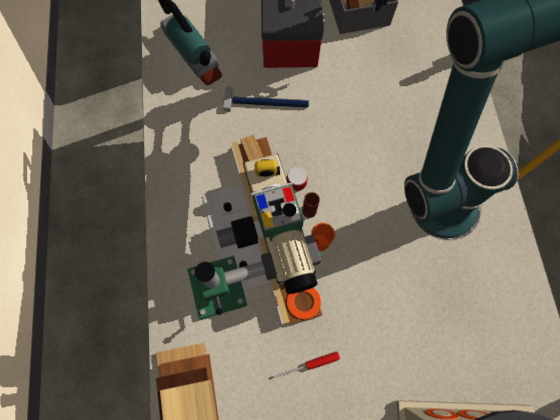

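The feeder's gate is near (283,208) in the scene view and (277,205) in the side view. The knob is at about (286,215) and (289,209). I'll enlarge both.

Run:
```python
import cv2,numpy as np
a=cv2.imread("pics/scene0.png")[175:240,250:315];b=cv2.imread("pics/side0.png")[172:237,245:310]
f=lambda i:cv2.resize(i,None,fx=6,fy=6,interpolation=cv2.INTER_CUBIC)
cv2.imwrite("pics/crop0.png",np.hstack([f(a),f(b)]))
```

```text
(no output)
```

View pics/crop0.png

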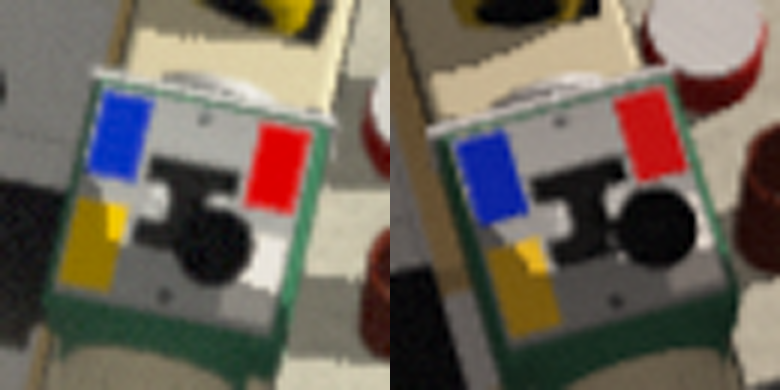

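```bash
cat > h.py <<'E'
import numpy as np
def ray(d,px):
    v=d["R"].T@np.linalg.solve(d["mtx"],[px[0],px[1],1]);return -d["R"].T@d["t"],v/np.linalg.norm(v)
def onz(d,px,z):
    c,v=ray(d,px);return c+v*(z-c[2])/v[2]
def tri(obs):
    A=0;b=0
    for d,p in obs:
        c,v=ray(d,p);M=np.eye(3)-np.outer(v,v);A=A+M;b=b+M@c
    return np.linalg.solve(A,b)
E
python3 - <<'E'
import numpy as np;from h import *
np.set_printoptions(precision=4,suppress=True)
S=np.load("pics/scene0.npz");D=np.load("pics/side0.npz")
s=lambda x,y:(250+x/6-.4,175+y/6-.4); e=lambda x,y:(245+(x-390)/6-.4,172+y/6-.4)
P={"TL":((95,72),(430,130)),"TR":((335,122),(675,70)),"BL":((45,297),(500,357)),"BR":((283,342),(738,290)),"blue":((121,138),(490,178)),"red":((278,168),(651,135)),"scrR":((205,118),(560,120)),"scrL":((165,295),(617,300))}
for k,(a,b) in P.items(): print(k,onz(S,s(*a),.192),onz(D,e(*b),.192),tri([(S,s(*a)),(D,e(*b))]))
print("knob",tri([(S,s(213,243)),(D,e(656,228))]),onz(S,s(213,243),.192+.06),onz(D,e(656,228),.192+.06))
E
```

```text
TL [ 0.6274 -0.0439  0.192 ] [ 0.6282 -0.0427  0.192 ] [ 0.6284 -0.0454  0.186 ]
TR [ 0.5076 -0.0636  0.192 ] [ 0.5075 -0.0599  0.192 ] [ 0.5075 -0.0626  0.1896]
BL [0.6052 0.0725 0.192 ] [0.6069 0.0734 0.192 ] [0.6069 0.0702 0.1816]
BR [0.4902 0.0507 0.192 ] [0.4922 0.0539 0.192 ] [0.4911 0.0488 0.1796]
blue [ 0.6022 -0.0166  0.192 ] [ 0.6022 -0.0151  0.192 ] [ 0.6023 -0.0163  0.1907]
red [ 0.5249 -0.0308  0.192 ] [ 0.5232 -0.028   0.192 ] [ 0.5239 -0.027   0.1988]
scrR [ 0.5678 -0.0417  0.192 ] [ 0.5657 -0.0406  0.192 ] [ 0.5662 -0.0374  0.2026]
scrL [0.5518 0.05   0.192 ] [0.5493 0.0522 0.192 ] [0.5501 0.0545 0.2039]
knob [0.5317 0.039  0.2598] [0.5329 0.0347 0.252 ] [0.5309 0.0384 0.252 ]
```

The knob is in the near-left (white) slot, partly in. Gate centre is about (0.5585, 0.0053), yaw about 0.172. In the feeder frame the knob is at about (-0.021, +0.035). I'll raise, align the tool with the feeder, shut the fingers and traverse.

```bash
cat >> h.py <<'E'
G=np.array([.5585,.0053,.192]);Y=.172
F=np.array([[np.cos(Y),np.sin(Y),0],[-np.sin(Y),np.cos(Y),0],[0,0,1]])
def feed(p): return F@(np.asarray(p)-G)
def st():
    from workcell import readout
    from scipy.spatial.transform import Rotation as R
    s=readout.observe();M=R.from_rotvec(s["eef_rot"]).as_matrix()
    print("t",round(s["t"],2),"tcp_feed_mm",np.round(1e3*feed(s["position"]),1),"z",round(s["position"][2],4),"yaw",round(np.arctan2(M[1,0],M[0,0]),4),"F",np.round(F@s["wrist_force"],1),"w",round(s["gripper_width"],3))
E
python3 -m creep '[[[0,0,-0.05,0.106,-1],[0,0,-0.05,0,-1],[0.03,-0.05,0,0,-1],[0.03,-0.05,0,0,-1],[0.03,-0.05,0,0,-1],[0.03,-0.05,0,0,-1],[0.03,-0.05,0,0,-1],[0.03,-0.05,0,0,-1]]]'; python3 -c "from h import *;st()"
```

```text
t: 1.1
position: [0.3113, -0.3208, 0.3308]
eef_rot: [-3.13, -0.269, -0.0]
wrist_force: [0.5, -0.2, -0.5]
gripper_width: -0.0004
t 1.1 tcp_feed_mm [-299.4 -278.9  138.8] z 0.3308 yaw 0.1712 F [ 0.5 -0.3 -0.5] w -0.0
```

```bash
python3 -m creep '[[[0.035,-0.05,0,0,-1],[0.035,-0.05,0,0,-1],[0.035,-0.05,0,0,-1],[0.035,-0.05,0,0,-1],[0.035,-0.05,0,0,-1],[0.035,-0.05,0,0,-1],[0,-0.015,0,0,-1],[0,0,0,0,-1]]]'
python3 - <<'E'
from h import *;st()
from workcell import eyes
import cv2
o=[]
for n in("wrist","side"):
    d=eyes.get_image(n);cv2.imwrite(f"pics/{n}1.png",d["color"][...,::-1]);np.savez(f"pics/{n}1.npz",**d)
E
```

```text
t: 2.1
position: [0.4636, 0.024, 0.3308]
eef_rot: [3.129, 0.273, -0.002]
wrist_force: [0.3, -0.5, 0.3]
gripper_width: 0.0004
t 2.1 tcp_feed_mm [-90.3  34.7 138.8] z 0.3308 yaw 0.1742 F [ 0.3 -0.5  0.3] w 0.0
```

View pics/wrist1.png

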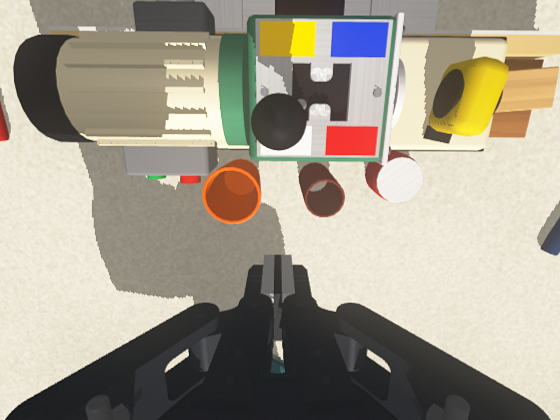

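The wrist view shows the gate clearly: screws at (265,89) and (377,91), knob at (279,121), blue field at (359,39), red at (353,141).

Run:
```python
from h import *
np.set_printoptions(precision=4,suppress=True)
d=np.load("pics/wrist1.npz")
for n,p in dict(sL=(265,89),sR=(377,91),blue=(359,39),red=(352,141),Hl=(293,93),Hr=(351,94)).items(): w=onz(d,p,.192);print(n,w,feed(w)*1e3)
for z in(.248,.252): w=onz(d,(279,121),z);print(w,feed(w)*1e3)
```

```text
sL [0.5532 0.0505 0.192 ] [ 2.5123 45.4288  0.    ]
sR [ 0.5679 -0.0419  0.192 ] [  1.1857 -48.1406   0.    ]
blue [ 0.6031 -0.0173  0.192 ] [ 40.0279 -29.8928   0.    ]
red [ 0.5244 -0.0314  0.192 ] [-39.9173 -30.3478   0.    ]
Hl [0.5542 0.0269 0.192 ] [-0.5618 22.0248  0.    ]
Hr [ 0.5618 -0.0211  0.192 ] [ -1.2259 -26.5865   0.    ]
[0.5322 0.0352 0.248 ] [-20.8009  33.9914  56.    ]
[0.5324 0.0353 0.252 ] [-20.6305  34.0158  60.    ]
```

```bash
python3 -m creep '[[[0,0,0.044,0,-1],[0,0,0.044,0,-1],[0.02,0,0,0,-1],[0.015,0,0,0,-1],[0,0,0,0,-1]]]'; python3 -c "from h import *;st()"
python3 -m creep '[[[0.005,0,0,0,-1],[0.005,0,0,0,-1],[0.005,0,0,0,-1],[0,0,0,0,-1]]]'
python3 - <<'E'
from h import *;st()
from workcell import eyes
import cv2
for n in("wrist","side"):
    d=eyes.get_image(n);cv2.imwrite(f"pics/{n}2.png",d["color"][...,::-1]);np.savez(f"pics/{n}2.npz",**d)
E
```

```text
t: 2.82
position: [0.5002, 0.0285, 0.2444]
eef_rot: [3.13, 0.267, 0.003]
wrist_force: [0.0, 0.5, 0.1]
gripper_width: -0.0001
t 2.83 tcp_feed_mm [-53.5  32.8  52.4] z 0.2444 yaw 0.1702 F [0.1 0.5 0.1] w -0.0
t: 3.32
position: [0.5132, 0.032, 0.2439]
eef_rot: [3.13, 0.27, -0.001]
wrist_force: [-2.8, -0.1, 3.7]
gripper_width: 0.0003
t 3.33 tcp_feed_mm [-40.1  34.1  51.9] z 0.2439 yaw 0.172 F [-2.8  0.4  3.7] w 0.0
```

View pics/wrist2.png

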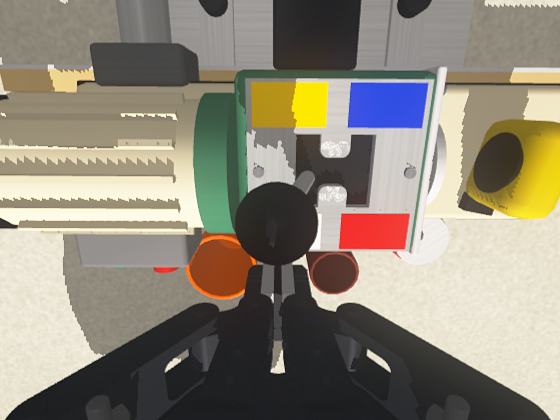

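In contact: knob at about (276,223), pushing force about 3–4 N.

Run:
```python
from h import *
d=np.load("pics/wrist2.npz")
for z in(.248,.252): print(feed(onz(d,(276.5,222.5),z))*1e3)
print(feed(onz(d,(258,172),.192))*1e3,feed(onz(d,(409,172),.192))*1e3)
```

```text
[-12.68744608  34.86609093  56.        ]
[-11.19967862  34.85844655  60.        ]
[ 0.06814424 46.50186979  0.        ] [  0.0918513  -47.73737361   0.        ]
```

```bash
python3 -m creep '[[[0.004,0,0,0,-1],[0.004,0,0,0,-1],[0.004,0,0,0,-1],[0,0,0,0,-1]]]'
python3 - <<'E'
from h import *;st()
from workcell import eyes
import cv2
d=eyes.get_image("wrist");cv2.imwrite(f"pics/w3.png",d["color"][...,::-1]);np.savez(f"pics/w3.npz",**d)
# knob: dark blob circle
g=cv2.medianBlur(cv2.cvtColor(d["color"],cv2.COLOR_RGB2GRAY),5)
c=cv2.HoughCircles(g,cv2.HOUGH_GRADIENT,1.5,40,param1=100,param2=20,minRadius=34,maxRadius=48)
for q in c[0][:4]: print(q,feed(onz(d,q[:2],.253))*1e3)
E
```

```text
t: 3.92
position: [0.5257, 0.0342, 0.2432]
eef_rot: [-3.13, -0.27, -0.001]
wrist_force: [-1.3, -0.2, 1.9]
gripper_width: 0.0001
t 3.92 tcp_feed_mm [-27.3  34.1  51.2] z 0.2432 yaw 0.1719 F [-1.3  0.   1.9] w 0.0
[275.25 224.25  42.1 ] [ 1.36623359 35.44104294 61.        ]
[509.25 186.75  38.8 ] [ 18.69951001 -65.87791041  61.        ]
[129.75 204.75  47.05] [10.53325094 99.52383486 61.        ]
[224.25 270.75  37.  ] [-22.08051584  59.5714079   61.        ]
```

View pics/w3.png

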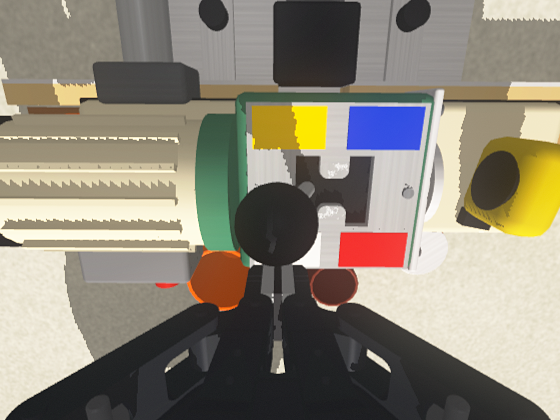

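The knob is at x ≈ +1 mm and the stem lines up with the cross channel. Next I'll back off, rise, go over to the left side of the knob and descend.

```bash
python3 -m creep '[[[-0.015,0,0,0,-1],[0,0,-0.035,0,-1],[0,0,-0.035,0,-1],[0,-0.052,0,0,-1],[0.043,0,0,0,-1],[0,0,0,0,-1],[0,0,0.035,0,-1],[0,0,0.034,0,-1],[0,0,0,0,-1]]]'
python3 - <<'E'
from h import *;st()
from workcell import eyes
import cv2
d=eyes.get_image("wrist");cv2.imwrite(f"pics/w4.png",d["color"][...,::-1]);np.savez(f"pics/w4.npz",**d)
E
```

```text
t: 5.1
position: [0.5409, 0.0893, 0.2409]
eef_rot: [3.13, 0.269, -0.011]
wrist_force: [-0.4, -0.0, 0.8]
gripper_width: 0.0
t 5.1 tcp_feed_mm [-2.9 85.8 48.9] z 0.2409 yaw 0.1713 F [-0.4  0.1  0.8] w 0.0
```

View pics/w4.png

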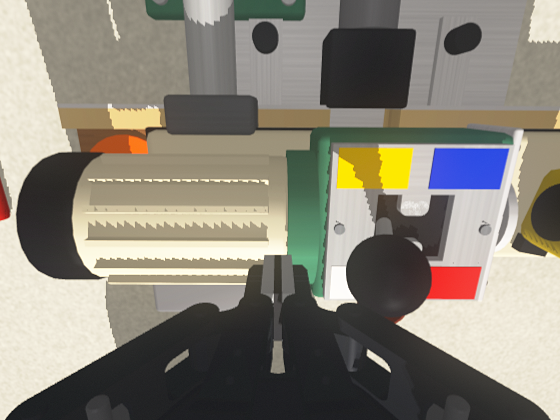

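```bash
python3 - <<'E'
from h import *
d=np.load("pics/w4.npz")
for z in(.249,.253): print(feed(onz(d,(389,275.5),z))*1e3)
for p in((339,229),(485,229),(467,168),(455,283)): print(feed(onz(d,p,.192))*1e3)
E
python3 -m creep '[[[0.004,0.006,0,0,-1],[0,0.006,0,0,-1],[0,0.006,0,0,-1],[0,0,0,0,-1]]]'; python3 -c "from h import *;st()"
```

```text
[-1.17510103 32.48737894 57.        ]
[ 1.15292892 34.08825291 61.        ]
[-0.05706381 46.02160727  0.        ]
[ -0.10423406 -49.04838583   0.        ]
[ 40.01849016 -29.77808105   0.        ]
[-40.24216442 -36.58597486   0.        ]
t: 5.65
position: [0.5514, 0.0725, 0.2448]
eef_rot: [3.13, 0.268, 0.001]
wrist_force: [-0.2, 1.0, -1.0]
gripper_width: -0.0002
t 5.65 tcp_feed_mm [ 4.5 67.4 52.8] z 0.2448 yaw 0.1709 F [-0.  1. -1.] w -0.0
```

```bash
python3 -m creep '[[[-0.003,0.006,0,0,-1],[0,0.006,0,0,-1],[0,0.006,0,0,-1],[0,0.006,0,0,-1],[0,0,0,0,-1]]]'; python3 -c "from h import *;st()"
python3 -m creep '[[[0,0.006,0,0,-1],[0,0.006,0,0,-1],[0,0.006,0,0,-1],[0,0.006,0,0,-1],[0,0,0,0,-1]]]'
python3 - <<'E'
from h import *;st()
from workcell import eyes
import cv2
d=eyes.get_image("wrist");cv2.imwrite(f"pics/w5.png",d["color"][...,::-1]);np.savez(f"pics/w5.npz",**d)
E
```

```text
t: 6.28
position: [0.5531, 0.0498, 0.2459]
eef_rot: [-3.128, -0.269, -0.005]
wrist_force: [0.4, 4.0, 2.9]
gripper_width: -0.0003
t 6.28 tcp_feed_mm [ 2.3 44.8 53.9] z 0.2459 yaw 0.1718 F [1.1 3.9 2.9] w -0.0
t: 6.9
position: [0.5561, 0.0244, 0.2438]
eef_rot: [3.129, 0.269, -0.001]
wrist_force: [0.5, 1.5, 1.1]
gripper_width: 0.0003
t 6.9 tcp_feed_mm [ 0.9 19.3 51.8] z 0.2438 yaw 0.1712 F [0.8 1.4 1.1] w 0.0
```

View pics/w5.png

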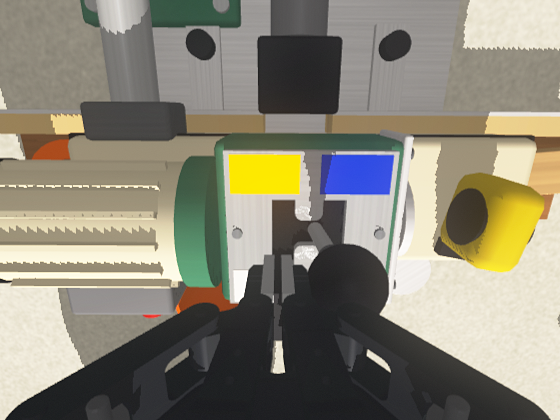

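```bash
python3 - <<'E'
from h import *
d=np.load("pics/w5.npz")
for z in(.254,.257): print(feed(onz(d,(347.5,283),z))*1e3)
E
python3 -m creep '[[[0,0.006,0,0,-1],[0,0.006,0,0,-1],[0,0.004,0,0,-1],[0,0,0,0,-1]]]'; python3 -c "from h import *;st()"
```

```text
[ -0.24989945 -13.85216188  62.        ]
[  1.56396327 -13.09102609  65.        ]
t: 7.45
position: [0.5588, 0.0088, 0.2437]
eef_rot: [3.129, 0.269, -0.002]
wrist_force: [-0.8, 2.0, -1.1]
gripper_width: 0.0
t 7.45 tcp_feed_mm [ 0.9  3.4 51.7] z 0.2437 yaw 0.1713 F [-0.5  2.1 -1.1] w 0.0
```

```bash
python3 -m creep '[[[0,0.004,0,0,-1],[0,0.003,0,0,-1],[0,0,0,0,-1]]]'
python3 - <<'E'
from h import *;st()
from workcell import eyes
import cv2
d=eyes.get_image("wrist");cv2.imwrite(f"pics/w6.png",d["color"][...,::-1]);np.savez(f"pics/w6.npz",**d)
E
```

```text
t: 7.82
position: [0.56, 0.0023, 0.244]
eef_rot: [3.13, 0.269, -0.001]
wrist_force: [0.1, 2.3, -1.1]
gripper_width: -0.0002
t 7.83 tcp_feed_mm [ 1.  -3.2 52. ] z 0.244 yaw 0.1716 F [ 0.5  2.2 -1.1] w -0.0
```

View pics/w6.png

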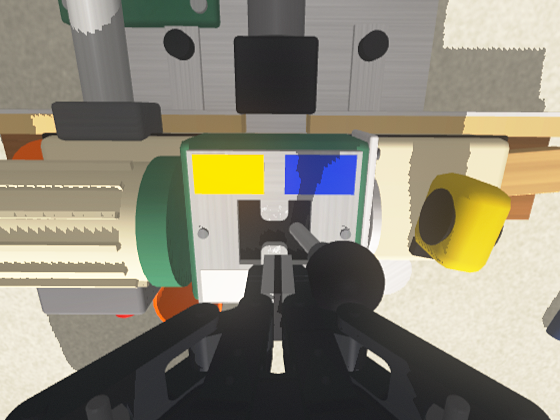

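Knob at (345,283), y ≈ -36, with the stem in the right-hand lane clear of the tabs. Now I'll go round to its near side.

```bash
python3 -m creep '[[[0,-0.012,0,0,-1],[0,0,-0.035,0,-1],[0,0,-0.035,0,-1],[-0.056,0,0,0,-1],[0,0.046,0,0,-1],[0,0,0,0,-1],[0,0,0.035,0,-1],[0,0,0.035,0,-1],[0,0,0,0,-1]]]'
python3 - <<'E'
from h import *;st()
from workcell import eyes
import cv2
d=eyes.get_image("wrist");cv2.imwrite(f"pics/w7.png",d["color"][...,::-1]);np.savez(f"pics/w7.npz",**d)
g=cv2.medianBlur(cv2.cvtColor(d["color"],cv2.COLOR_RGB2GRAY),5)
c=cv2.HoughCircles(g,cv2.HOUGH_GRADIENT,1.5,40,param1=100,param2=20,minRadius=30,maxRadius=48)
for q in c[0][:4]: print(q,feed(onz(d,q[:2],.253))*1e3)
E
```

```text
t: 9.0
position: [0.509, -0.0396, 0.2416]
eef_rot: [-3.129, -0.27, 0.009]
wrist_force: [-0.6, -0.2, -0.1]
gripper_width: -0.0003
t 9.0 tcp_feed_mm [-56.5 -35.8  49.6] z 0.2416 yaw 0.1723 F [-0.6 -0.1 -0.1] w -0.0
[275.25 158.25  47.1 ] [  2.20751341 -34.49973781  61.        ]
[374.25 129.75  47.1 ] [ 13.72312136 -74.41566936  61.        ]
[426.75 141.75  47.1 ] [  8.9797997  -96.27023948  61.        ]
[155.25 234.75  47.1 ] [-32.15799188  19.39548427  61.        ]
```

```bash
python3 -m creep '[[[0.015,0,0,0,-1],[0.006,0,0,0,-1],[0.006,0,0,0,-1],[0.006,0,0,0,-1],[0.006,0,0,0,-1],[0,0,0,0,-1]]]'; python3 -c "from h import *;st()"
python3 -m creep '[[[0.005,0,0,0,-1],[0.005,0,0,0,-1],[0.005,0,0,0,-1],[0,0,0,0,-1]]]';  python3 - <<'E'
from h import *;st()
from workcell import eyes
import cv2
d=eyes.get_image("wrist");cv2.imwrite(f"pics/w8.png",d["color"][...,::-1]);np.savez(f"pics/w8.npz",**d)
E
```

```text
t: 9.8
position: [0.5496, -0.0338, 0.2443]
eef_rot: [3.13, 0.27, 0.0]
wrist_force: [-1.7, -0.9, 2.2]
gripper_width: -0.0002
t 9.8 tcp_feed_mm [-15.4 -37.   52.3] z 0.2443 yaw 0.1719 F [-1.8 -0.6  2.2] w -0.0
t: 10.3
position: [0.5644, -0.0312, 0.2439]
eef_rot: [-3.13, -0.27, 0.0]
wrist_force: [-2.6, -0.7, 1.0]
gripper_width: -0.0002
t 10.3 tcp_feed_mm [ -0.4 -36.9  51.9] z 0.2439 yaw 0.1719 F [-2.7 -0.3  1. ] w -0.0
```

View pics/w8.png

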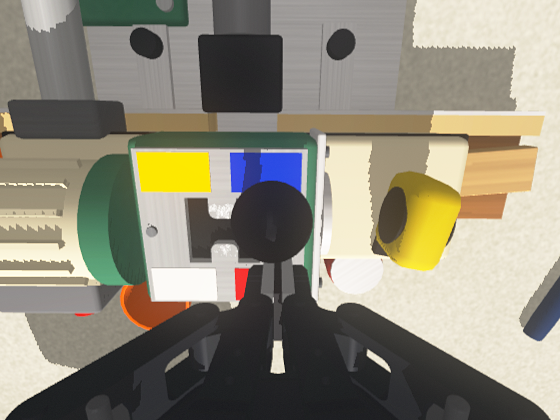

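The knob is about 28 mm up the blue lane. I'll finish in small steps, watching the force.

```bash
python3 -m creep '[[[0.003,0,0,0,-1],[0.003,0,0,0,-1],[0,0,0,0,-1]]]'; python3 -c "from h import *;st()"
python3 -m creep '[[[0.0015,0,0,0,-1],[0,0,0,0,-1]]]'; python3 -c "from h import *;st()"
```

```text
t: 10.72
position: [0.5697, -0.0302, 0.2436]
eef_rot: [-3.13, -0.27, 0.002]
wrist_force: [-2.4, -0.4, -2.7]
gripper_width: -0.0003
t 10.72 tcp_feed_mm [  4.9 -36.8  51.6] z 0.2436 yaw 0.1719 F [-2.4  0.  -2.7] w -0.0
t: 10.98
position: [0.5705, -0.03, 0.2435]
eef_rot: [-3.13, -0.27, 0.004]
wrist_force: [-4.6, -0.7, -1.4]
gripper_width: -0.0002
t 10.97 tcp_feed_mm [  5.8 -36.8  51.5] z 0.2435 yaw 0.1718 F [-4.6  0.  -1.4] w -0.0
```

```bash
for i in 1; do python3 -m creep '[[[0.0015,0,0,0,-1],[0,0,0,0,-1]]]'; done; python3 -c "from h import *;st()"
python3 -m creep '[[[0.0015,0,0,0,-1],[0,0,0,0,-1]]]'
python3 - <<'E'
from h import *;st()
from workcell import eyes
import cv2
d=eyes.get_image("wrist");np.savez(f"pics/w9.npz",**d);cv2.imwrite("pics/w9.png",d["color"][...,::-1])
g=cv2.medianBlur(cv2.cvtColor(d["color"],cv2.COLOR_RGB2GRAY),5)
c=cv2.HoughCircles(g,cv2.HOUGH_GRADIENT,1.5,40,param1=100,param2=20,minRadius=34,maxRadius=44)
for q in c[0][:4]: print(q,feed(onz(d,q[:2],.248))*1e3)
E
```

```text
t: 11.22
position: [0.5711, -0.0298, 0.2434]
eef_rot: [-3.13, -0.27, 0.007]
wrist_force: [-7.1, -1.3, -1.2]
gripper_width: -0.0002
t 11.22 tcp_feed_mm [  6.4 -36.8  51.4] z 0.2434 yaw 0.1719 F [-7.2 -0.1 -1.2] w -0.0
t: 11.48
position: [0.5716, -0.0297, 0.2433]
eef_rot: [-3.13, -0.27, 0.011]
wrist_force: [-10.4, -1.3, 1.4]
gripper_width: 0.0001
t 11.47 tcp_feed_mm [  6.9 -36.8  51.3] z 0.2433 yaw 0.1719 F [-10.4   0.5   1.4] w 0.0
[270.75 222.75  41.5 ] [ 34.5288076  -33.34618871  56.        ]
[413.25 224.25  43.15] [ 33.79744611 -99.79546007  56.        ]
[122.25 198.75  36.55] [46.15816007 34.00922106 56.        ]
[ 66.75 324.75  43.15] [-22.41851192  73.54230507  56.        ]
```

Force rises steeply (4.6, 7.2, then 10.4 N) for about 0.5 mm of travel per step, so the lever is on its end stop. I'll back off and clear.

```bash
python3 -m creep '[[[-0.02,0,0,0,-1],[-0.025,0,0,0,-1],[0,0,-0.045,0,-1],[0,0,-0.045,0,-1],[-0.05,0,0,0,-1],[0,0,0,0,-1],[0,0,0,0,-1]]]'
python3 - <<'E'
from h import *;st()
from workcell import eyes
import cv2
d=eyes.get_image("wrist");np.savez(f"pics/w10.npz",**d);cv2.imwrite("pics/w10.png",d["color"][...,::-1])
s=eyes.get_image("scene");cv2.imwrite("pics/s10.png",s["color"][...,::-1])
E
```

```text
t: 12.4
position: [0.4819, -0.0456, 0.3351]
eef_rot: [3.13, 0.269, 0.006]
wrist_force: [0.3, -0.5, 0.5]
gripper_width: -0.0001
t 12.4 tcp_feed_mm [-84.1 -37.  143.1] z 0.3351 yaw 0.1716 F [ 0.2 -0.5  0.5] w -0.0
```

View pics/w10.png

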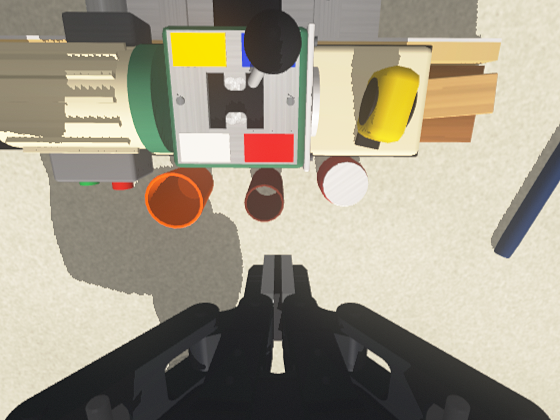

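Run:
```python
from h import *
d=np.load("pics/w10.npz")
for z in(.246,.25): print(feed(onz(d,(273,41.5),z))*1e3)
for p in((180,100),(290,101)): print(feed(onz(d,p,.192))*1e3)
```

```text
[ 36.11787298 -33.88283353  54.        ]
[ 35.39719373 -33.92771346  58.        ]
[ 0.85934923 46.55189026  0.        ]
[ 4.61141887e-02 -4.76602872e+01  0.00000000e+00]
```

Knob is at x ≈ +36 mm and y ≈ -34 mm, home in blue. The other objects in view are undisturbed and the arm is clear.

```bash
python3 -c "
from workcell import arm;print(arm.sign_off())"
```

```text
the job is handed in; nothing more can be done
None
```

The lever is home in the blue slot, and I handed the job in at about 12.5 s of the 58 s allowed. I pushed it with the closed fingertips in three stages: forward out of the white slot to neutral, right along the cross channel, then straight into blue. I never gripped the knob or entered the red slot.

- **Position:** after I moved clear, the wrist camera put the knob at x about +36 mm and y about -34 mm. The nominal home position is +36 / -36 mm, so y is inside the 3 mm play.
- **End stop:** over the last three small steps the push force rose to about 4.6, 7.2 and 10.4 N while the fingers moved only about 0.5 mm a step. That told me the lever had reached its stop. The forces I read during the pushes before that were about 5 N or less.
- **Other objects:** in the last wrist picture the cup, sanding sleeve, wax tin, tape measure, offcut and hammer looked undisturbed. The ring and screwdriver were out of that view and I did not look at the final scene picture, but the arm never went near them.
- **Clearance:** the wrist force was back to about 0.5 N, with the arm touching nothing.
- **Disagreement:** one automatic circle fit on the second-to-last picture put the knob at x about 34.5 mm. I went by the clearer final picture and the rise in force instead.

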